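Snap the dust cap into a polishing-spindle bearing housing

ROBOT

A 7-joint arm with a two-finger parallel gripper is mounted at the origin on the work surface. World frame = base frame: x ahead of the robot, y to its left, z up, the work surface at z = 0. Lengths are in m, angles in rad, forces in N, time in s.
With the tool pointing down it reaches from about 0.4 to 0.85 m from the base axis. Payload 10.4 kg.
Tool frame: the origin (TCP) lies at the very end of the fingers, on their centre line; the grasp point (between the pads) lies r.tcp_to_grasp behind it (r.tcp_to_grasp is the distance from the TCP to the grasp point, in m); z points along the fingers, y is the line along which they close (so a half turn about z gives the same grasp; the last joint's range is limited). The gripper opens to 87 mm and grips with 3 to 60 N. Pads are 19 mm wide; open, the fingers measure 117 mm over their backs; the gripper's body (75 mm by 190 mm) begins 51 mm behind the grasp point.
Start: joints at [-1.23, 0.332, -0.065, 1.46, 0.022, 1.35, -0.088], TCP at [0.222, 0.584, 0.223] pointing down, gripper open.
Joint ranges: [-2.6, 2.6], [-0.5, 2.12], [-1.47, 1.34], [0.16, 2.42], [-1.27, 4.41], [0.06, 2.06], [-2.6, 2.6]. Speed limits (rad/s): [2.22, 2.22, 2.79, 2.79, 3.14, 3.14, 3.14].

INTERFACE

Orientations are given as a unit quaternion [x, y, z, w].
In Python, from bench import monitor, cams, ticket, r gives the robot as it stands.
- The arm moves only by the shell command python3 -m crank 'ROWS' [OPENING] [FORCE]. ROWS is a JSON object whose one key "steps" holds a list of rows, each a list of 2 entries, a list of its own where there are three numbers: the shift along the world's x, y, z in units of 25 mm (1.0 is 25 mm), then the turn, a rotation vector about the world's x, y, z in units of 5 degrees (1.0 is 5 degrees). In form: {"steps": [[[x, y, z], [ax, ay, az]], ...]}. A call has 1 to 10 rows; each row shifts and turns the commanded pose from where the row before left it; what a row does not reach is not made up. A row lasts 1/12 s, in which the tool goes at most 41.7 mm and 7.16 degrees, less where a joint would pass 70% of its speed; a pose out of reach is approached as far as the arm can. A call is refused whole if a number of a shift passes 1 or a number of a turn 1, either way. A call with a gripper value outside its range is refused whole. OPENING is the finger opening in mm, from 0 to 87, set as the call begins (- or left out, the last holds). The fingers move at their own pace and stop on an object; FORCE is the grip in N (left out, the last holds). Time passes only in rows, so rows that do not move let the fingers close. It gives the time, the measured TCP pose, the force, the opening and the grip force at its end, in the units of the state.
- monitor.read_state(): the state, without advancing time (a new reading comes with each control period).
- cams.camera(name): name is "scene" or "top"; returns a dict with "pixels" (420x560x3 uint8, blue, green, red), "z_map" (420x560 float32, m along the optical axis (not along the pixel's ray), 0 where there is no reading), "vfov" (degrees; the focal length in pixels is half the picture's height over the tangent of half this angle, whatever the lens; pixels are square), "cx", "cy" (the principal point, pixels), "k1" (the pictures are not rectified: a ray, as slopes to the right and down, at radius r is drawn at 1 + k1 r^2 times it, then the intrinsics apply), "T" (4x4, takes a point from camera to world coordinates). Camera axes: x right, y up, looking along -z (the intrinsics and any distortion apply to the point x, -y, -z); pixel columns grow to the right and rows downward; lengths in m; the calibration is good to about 2 mm. A picture is of the moment at which its call begins.
- ticket.close_job(): hands the job in; it is judged then, once.
The state is a dict: "time": time; "joint_positions": joint angles; "joint_vel": joint speeds; "joint_torque": joint torques, N m; "ee_pos": TCP position; "eef_rot": TCP orientation; "ft_force": force on the tool from outside, world axes, zero at the start; "torque": the same for the moment, N m; "width": finger opening in m; "grip_force": force on a finger pad.
Only numpy, scipy, OpenCV 4.12 (cv2) and the standard library are available. Lean on these libraries where they do the work, as an engineer would, in place of code of your own. Each camera call takes 0.05 s, during which the arm holds its last target. There are 200 camera calls.

TASK

Set the steel dust cap, hub up, loosely into the round mouth of the aluminium bearing housing and let go of it; then with the wooden-handled drift press it straight down, past the spring catches and fully home on the bearing, and keep it pressed there with 10 to 25 N for one second to bed it, never harder (a hard push ruins the bearing) and never with the fingers. Then stand the drift back upright on its cork pad, and leave the loose bearing, the pulley, the jar and the brass block where they are.

Things in the scene. Friction and masses are not known exactly. Their poses are not given: they have to be found in the camera images.
- cap: dust cap of dark steel, about 90 g: a round disc 52 mm across and 10 mm thick, its lower edge bevelled (43 mm across at the underside, full width from 6 mm up), with a round hub 16 mm across and 16 mm tall on top (26 mm tall in all). Lies on the bench hub up, in one of three spots that it shares with the bearing and the pulley. Origin: centre of its underside, z up through the hub
- housing: bearing housing bolted to the bench (fixed): aluminium block 86 x 86 mm, 45 mm tall, on a foot 86 x 120 x 12 mm (long along its own y), with a round recess 55 mm across in its top. At the bottom of the recess a hard steel bearing fills it; its flat face is the cap's seat and lies 14 to 20 mm above the bench, different each time: to be felt. Origin: centre of its underside, z up
- housing_mouth (a point): centre of the recess's mouth, at the rim, 45 mm above the bench. A cap laid in the mouth rests on the spring catches with its underside about 34 mm above the bench, its disc's top just below the rim, its hub standing out
- housing_catches (a point): middle of six round-nosed steel spring catches, 34.5 mm above the bench, that stand out about 4.5 mm from the recess wall, evenly spaced round it. Pushing the cap past takes up to about 10 N in the first 5 mm; then the force falls below 4 N; 10 to 13 mm down they spring over the disc; it then meets the bearing, after 14 to 20 mm in all, and the force rises steeply
- drift: drift (hand pusher), about 220 g, 110 mm tall, standing upright on the cork pad: below a steel sleeve 34 mm across with an open bore 23 mm across and 26 mm deep, so that it goes over the cap's hub and bears on its disc; above 38 mm a round wooden handle 24 mm across up to the top. Origin: centre of its underside, z up along the handle
- pad: round cork pad fixed to the bench, 96 mm across, 6 mm thick; the drift stands on it. Origin: centre of its underside
- bearing: ball bearing, a plain steel ring 48 mm across and 14 mm tall with a 20 mm hole, lying flat; bystander. Origin: centre of its underside
- pulley: turned aluminium pulley, 50 mm across, 16 mm thick with a wide groove and a 22 mm wide stub on top (24 mm tall in all); bystander. Origin: centre of its underside
- jar: small glass jar with steel cap, 56 mm across, 60 mm tall; bystander. Origin: centre of its underside
- dapping_block: brass doming block, 55 mm cube; bystander. Origin: centre of its underside
There are look-alikes about, which are no part of the job. Leave any blue or orange look-alike of the cap alone. Of the things like the pad, leave any that is green; of the rest the smaller one is meant.

How it is judged:
By the outcome, as a careful person would: the job done as asked, in the order asked, and still so for the second after the job is handed in, with the robot touching nothing.
It also fails if it takes over 72 s, if anything falls off the work surface, if the arm or the gripper's body presses on something with over 40 N, if the wrist force passes 120 N, or if a joint passes its speed limit or range.

## Working session

There is one attempt and no reset: what is moved stays moved. The work goes in short steps, Python scripts to look and compute and a shell command to move; the robot and the scene stay as the last step left them, time stands still between calls to the robot, and variables do not carry over. Pictures are saved under pics/ and viewed, at most 13 in all, crops included, and the job is handed in when it is done.

```bash
ls; mkdir -p pics
cat > h.py <<'E'
import numpy as np, cv2
from bench import monitor, cams, ticket, r
def grab(n):
    c=cams.camera(n); np.savez(f'{n}.npz',**{k:np.array(v) for k,v in c.items()}); return c
def load(n): return dict(np.load(f'{n}.npz'))
def intr(c):
    f=210/np.tan(np.radians(float(c['vfov']))/2); return np.array([[f,0,float(c['cx'])],[0,f,float(c['cy'])],[0,0,1]]), np.array([float(c['k1']),0,0,0,0])
def ray(c,uv):
    K,d=intr(c); p=cv2.undistortPoints(np.array(uv,float).reshape(-1,1,2),K,d)[:,0]
    v=np.c_[p[:,0],-p[:,1],-np.ones(len(p))]; return c['T'][:3,3], v@c['T'][:3,:3].T
def onplane(c,uv,z):
    o,v=ray(c,uv); return o+v*((z-o[2])/v[:,2])[:,None]
def cloud(c):
    g=np.mgrid[0:420,0:560]; uv=np.c_[g[1].ravel(),g[0].ravel()]
    o,v=ray(c,uv); return (o+v*c['z_map'].ravel()[:,None]).reshape(420,560,3)
def st():
    s=monitor.read_state(); return s
E
python3 - <<'E'
from h import *
for n in('scene','top'):
    c=grab(n); cv2.imwrite(f'pics/{n}0.png',c['pixels']); print(n,c['vfov'],c['cx'],c['cy'],c['k1'],np.round(c['T'],3).tolist())
print(st(), r.tcp_to_grasp)
E
```

```text
pics
scene 54.268477077734644 278.30517436894337 213.85416931831813 -0.01703451737316422 [[0.787, -0.401, 0.469, 0.997], [0.617, 0.494, -0.612, -0.589], [0.014, 0.771, 0.636, 0.705], [0.0, 0.0, 0.0, 1.0]]
top 53.82207815312103 279.14214543620153 208.63353793724642 -0.09857117653453067 [[-0.023, 0.984, -0.178, 0.346], [-0.999, -0.028, -0.029, 0.033], [-0.034, 0.177, 0.984, 1.023], [0.0, 0.0, 0.0, 1.0]]
{'time': 0.1, 'joint_positions': array([-1.22960017,  0.3327884 , -0.0646958 ,  1.46083143,  0.02159219,
        1.34993296, -0.0884854 ]), 'joint_vel': array([-0.00036311, -0.00236289,  0.00035173, -0.00195159, -0.00032941,
       -0.00024378,  0.00012839]), 'joint_torque': array([ 4.81563420e-04, -6.24547219e+01,  2.39968265e-02, -3.90716708e+01,
       -6.16309955e-02,  3.65384202e-02,  9.50044455e-05]), 'ee_pos': array([0.22227047, 0.58377016, 0.22185853]), 'eef_rot': array([ 1.80883060e-01,  9.83504407e-01, -6.26283911e-04, -8.88080706e-05]), 'ft_force': array([ 0.16909096, -0.60545575, -0.64533002]), 'torque': array([-0.02378803,  0.00058147,  0.00553601]), 'grip_force': 0.0, 'width': 0.08735571852502674} 0.0187
```

View pics/top0.png

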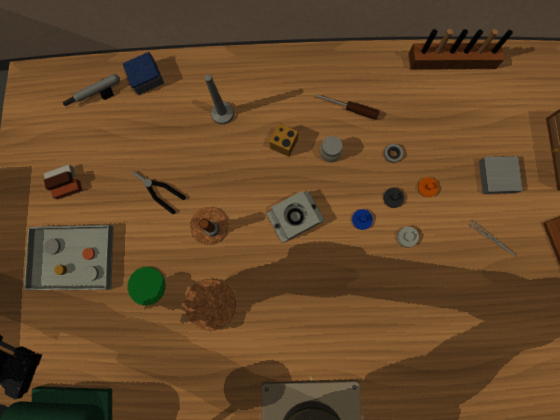

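View pics/scene0.png

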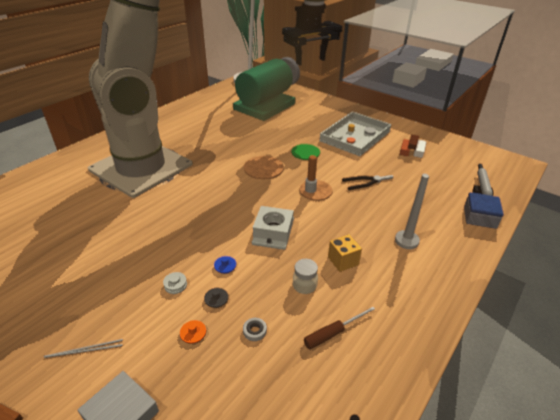

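The top view shows the cap (dark) at (394,198), housing at (295,216), drift on the smaller cork pad at (209,226), bearing (394,153), pulley (408,237), jar (332,148) and brass block (284,139). The scene view shows the same cap at (216,298), housing at (273,225) and drift at (312,175).

Run:
```python
from h import *
from scipy import ndimage as nd
C={n:load(n) for n in('scene','top')}
P={n:cloud(C[n]) for n in C}
# height blobs
def circ(n,box,zlo,zhi):
    u0,u1,v0,v1=box; p=P[n][v0:v1,u0:u1].reshape(-1,3); p=p[(p[:,2]>zlo)&(p[:,2]<zhi)]
    if len(p)<5: return None
    (x,y),rad=cv2.minEnclosingCircle((p[:,:2]*1000).astype(np.float32)); return np.round([x,y,rad,*(p.mean(0)*1000),len(p),p[:,2].min()*1e3,p[:,2].max()*1e3],1)
bx={'top':dict(cap=(380,408,184,212),hub=(380,408,184,212),drift=(190,232,200,246),house=(262,330,185,245),bear=(382,406,141,166),pul=(395,423,224,250),bench=(440,460,250,270)),
'scene':dict(cap=(200,232,285,312),hub=(200,232,285,312),drift=(298,330,150,197),house=(245,300,200,250),bear=(240,270,316,342),pul=(160,190,270,295),bench=(100,120,300,320))}
zz=dict(cap=(.006,.014),hub=(.02,.035),drift=(.1,.12),house=(.04,.05),bear=(.01,.02),pul=(.01,.03),bench=(-.01,.02))
for n in bx:
    for k,b in bx[n].items(): print(n,k,circ(n,b,*zz[k]))
t=C['top']['pixels']; s=C['scene']['pixels']
a=cv2.resize(t[180:250,170:310],None,fx=5.5,fy=5.5,interpolation=cv2.INTER_CUBIC)
b=cv2.resize(s[195:315,190:330],None,fx=5,fy=5,interpolation=cv2.INTER_CUBIC)
cv2.imwrite('pics/a.png',a[:, :800]);
cv2.imwrite('pics/b.png',cv2.convertScaleAbs(b[:600],alpha=1.5))
```

```text
top cap [ 550.7 -223.3   26.2  549.9 -222.4   10.6  290.     6.3   13.9]
top hub [ 550.4 -223.3    7.9  550.1 -223.    26.7   35.    21.2   31.4]
top drift [482.5 228.7  12.  481.2 226.9 114.3  97.  100.1 120. ]
top house [508.5  23.9  59.3 509.2  23.1  45.9 890.   40.   50. ]
top bear [ 664.6 -231.5   24.2  665.2 -230.9   14.3  218.    10.    19.2]
top pul [ 450.3 -250.7   25.1  450.  -250.6   18.7  323.    11.9   29.3]
top bench [ 391.9 -355.2   34.3  391.8 -354.6    0.9  398.    -4.9    7.4]
scene cap [ 552.6 -222.4   27.6  554.4 -225.3   10.8  326.     6.8   14. ]
scene hub [ 552.7 -223.     9.4  553.5 -224.2   25.8   49.    20.6   30.7]
scene drift [488.1 227.5  12.5 487.8 224.4 111.5  68.  100.2 119.5]
scene house [512.5  23.4  59.4 513.5  21.2  45.6 623.   40.1  49.9]
scene bear [ 669.2 -231.5   24.6  669.5 -232.9   14.1  349.    10.    19. ]
scene pul [ 452.9 -250.9   26.8  455.2 -252.9   18.3  330.    11.1   27. ]
scene bench [ 3.947e+02 -3.820e+02  3.710e+01  3.963e+02 -3.823e+02  1.000e-01
  3.990e+02 -3.300e+00  3.900e+00]
```

View pics/a.png

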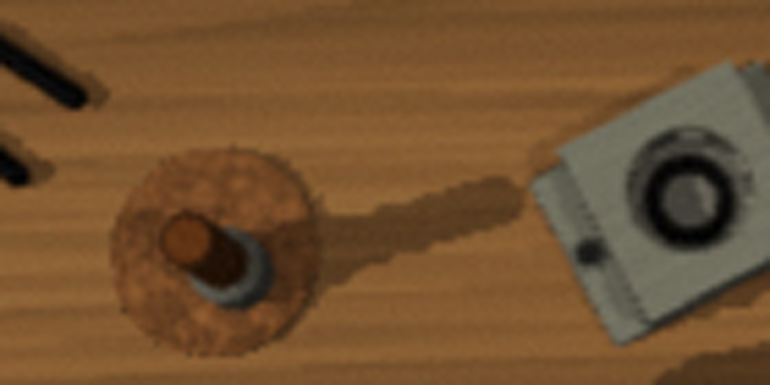

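The crop shows the drift leaning only by perspective on its pad, with the housing mouth at about (295,216) in the full picture. Refining centres by casting silhouettes onto their planes.

```bash
cat >> h.py <<'E'
from scipy.optimize import least_squares
def circfit(q):
    f=lambda a: np.hypot(q[:,0]-a[0],q[:,1]-a[1])-a[2]
    s=least_squares(f,[*q.mean(0)[:2],.02],loss='soft_l1',f_scale=.001); return s.x*1000, np.std(s.fun)*1000
def blob(c,mask,z,scale=1):
    m=mask.astype(np.uint8); k,lab,stt,cen=cv2.connectedComponentsWithStats(m)
    i=1+np.argmax(stt[1:,4]); cs,_=cv2.findContours((lab==i).astype(np.uint8),cv2.RETR_EXTERNAL,cv2.CHAIN_APPROX_NONE)
    a=onplane(c,cs[0][:,0],z); b=onplane(c,[cen[i]],z)[0]; return np.round(circfit(a)[0],1), np.round(circfit(a)[1],1), np.round(b*1000,1), stt[i,4]
E
python3 - <<'E'
from h import *
C={n:load(n) for n in('scene','top')}
for n in C:
    c=C[n]; p=cloud(c); d=np.hypot(p[...,0]-.5105,p[...,1]-.0235)
    rim=onplane(c,np.c_[np.mgrid[0:420,0:560][1].ravel(),np.mgrid[0:420,0:560][0].ravel()],.045).reshape(420,560,3)
    dr=np.hypot(rim[...,0]-.5105,rim[...,1]-.0235)
    print(n,'mouth',blob(c,(dr<.036)&(p[...,2]<.041),.045))
    cap=np.hypot(p[...,0]-.5515,p[...,1]+.223)<.035
    print('disc',blob(c,cap&(p[...,2]>.005)&(p[...,2]<.018),.010)); print('hub',blob(c,cap&(p[...,2]>.0215),.026))
    g=cv2.cvtColor(c['pixels'],cv2.COLOR_BGR2GRAY); print('dark',blob(c,cap&(g<70),.010))
    dd=np.hypot(p[...,0]-.485,p[...,1]-.228)<.03
    print('drift top',blob(c,dd&(p[...,2]>.108),.116),'shaft by z',[np.round(p[dd&(abs(p[...,2]-z)<.008)].mean(0)*1000,1).tolist() for z in(.02,.035,.06,.08,.1)])
    pad=(np.hypot(p[...,0]-.485,p[...,1]-.228)<.06)&(p[...,2]>.003); print('pad',blob(c,pad,.006))
E
```

```text
scene mouth (array([512.2,  22.9,  24.1]), np.float64(1.5), array([512.3,  22.7,  45. ]), np.int32(215))
disc (array([ 552.4, -223.3,   25.8]), np.float64(0.8), array([ 554.1, -225. ,   10. ]), np.int32(340))
hub (array([ 553.2, -224. ,    8.3]), np.float64(1.0), array([ 553.3, -224.2,   26. ]), np.int32(47))
dark (array([ 554.6, -225.6,   23.6]), np.float64(1.0), array([ 554.8, -226. ,   10. ]), np.int32(332))
drift top (array([488.6, 223.4,  13.9]), np.float64(2.6), array([488.3, 223.1, 116. ]), np.int32(49)) shaft by z [[492.0, 219.3, 19.6], [490.5, 219.3, 35.6], [489.6, 222.0, 60.3], [488.5, 222.6, 79.3], [488.5, 222.0, 99.5]]
pad (array([478.2, 260.5,  67.8]), np.float64(36.4), array([475.1, 263.2,   6. ]), np.int32(730))
top mouth (array([509.2,  23.3,  26. ]), np.float64(0.7), array([509.2,  23.4,  45. ]), np.int32(395))
disc (array([ 550.7, -223. ,   25.5]), np.float64(0.7), array([ 550.2, -222.5,   10. ]), np.int32(308))
hub (array([ 550.9, -223.4,    7.2]), np.float64(0.7), array([ 550.7, -223.3,   26. ]), np.int32(33))
dark (array([ 550.8, -224.8,   27.1]), np.float64(1.6), array([ 550.7, -225. ,   10. ]), np.int32(388))
drift top (array([481.6, 227.8,  10.9]), np.float64(0.6), array([481.6, 227.8, 116. ]), np.int32(88)) shaft by z [[475.6, 218.9, 19.7], [477.3, 222.0, 38.6], [476.1, 221.7, 61.2], [477.1, 222.0, 80.0], [477.5, 220.9, 100.7]]
pad (array([492.3, 240.2,  47.2]), np.float64(1.7), array([491.9, 240. ,   6. ]), np.int32(1124))
```

View pics/b.png

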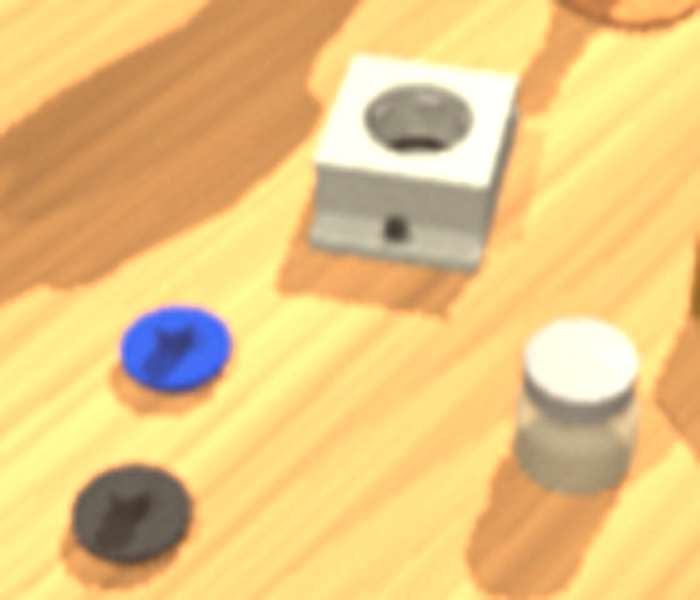

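The crop shows the housing mouth from the side (catches inside), the blue look-alike, and the black cap at the lower left. Moving above the cap.

```bash
python3 -m crank '{"steps":[[[0.4,-0.98,0],[0,0,0]],[[0.4,-0.98,0],[0,0,0]],[[0.4,-0.98,0],[0,0,0]],[[0.4,-0.98,0],[0,0,0]],[[0.4,-0.98,0],[0,0,0]],[[0.4,-0.98,0],[0,0,0]],[[0.4,-0.98,0],[0,0,0]],[[0.4,-0.98,0],[0,0,0]],[[0.4,-0.98,0],[0,0,0]],[[0.4,-0.98,0],[0,0,0]]]}' 45 20
python3 -m crank '{"steps":[[[0.4,-0.98,0],[0,0,0]],[[0.4,-0.98,0],[0,0,0]],[[0.4,-0.98,0],[0,0,0]],[[0.4,-0.98,0],[0,0,0]],[[0.4,-0.98,0],[0,0,0]],[[0.4,-0.98,0],[0,0,0]],[[0.4,-0.98,0],[0,0,0]],[[0.4,-0.98,0],[0,0,0]],[[0.4,-0.98,0],[0,0,0]],[[0.4,-0.98,0],[0,0,0]]]}'
```

```text
time: 0.93
ee_pos: [0.3226, 0.3377, 0.2223]
eef_rot: [0.181, 0.984, -0.0, -0.0]
ft_force: [0.6, 0.0, 0.0]
width: 0.0458
grip_force: 0.0
time: 1.77
ee_pos: [0.4225, 0.0928, 0.2224]
eef_rot: [0.181, 0.984, 0.0, -0.0]
ft_force: [1.0, -0.2, 0.1]
width: 0.0451
grip_force: 0.0
```

```bash
python3 -m crank '{"steps":[[[0.4,-0.97,0],[0,0,0]],[[0.4,-0.97,0],[0,0,0]],[[0.4,-0.97,0],[0,0,0]],[[0.4,-0.97,0],[0,0,0]],[[0.4,-0.97,0],[0,0,0]],[[0.4,-0.97,0],[0,0,0]],[[0.4,-0.97,-0.4],[0,0,0]],[[0.4,-0.97,-0.6],[0,0,0]],[[0.4,-0.97,-0.7],[0,0,0]],[[0.4,-0.97,-0.7],[0,0,0]]]}'
python3 -m crank '{"steps":[[[0.4,-0.97,-0.7],[0,0,0]],[[0.4,-0.97,-0.7],[0,0,0]],[[0.38,-0.98,-0.7],[0,0,0]],[[0,0,-0.5],[0,0,0]],[[0,0,0],[0,0,0]]]}'
python3 - <<'E'
from h import *
print(st()['ee_pos'])
for n in('scene','top'):
    c=grab(n)
    K,d=intr(c); Ti=np.linalg.inv(c['T']); q=np.array([[*st()['ee_pos'],1]])@Ti.T; q=q[:,:3]*[1,-1,-1]
    uv=cv2.projectPoints(q,np.zeros(3),np.zeros(3),K,d)[0].ravel(); print(uv)
    u,v=(int(max(40,min(520,uv[0])))),int(max(30,min(390,uv[1])))
    cv2.imwrite(f'pics/{n}1.png',cv2.resize(c['pixels'][v-30:v+50,u-50:u+50],None,fx=6,fy=6,interpolation=cv2.INTER_CUBIC))
a=[cv2.imread(f'pics/{n}1.png') for n in('scene','top')]
cv2.imwrite('pics/c1.png',cv2.resize(cv2.convertScaleAbs(np.hstack(a),alpha=1.5),(800,320)))
E
```

```text
time: 2.6
ee_pos: [0.5227, -0.1495, 0.1619]
eef_rot: [0.181, 0.984, 0.0, 0.0]
ft_force: [0.6, 0.9, -0.5]
width: 0.0451
grip_force: 0.0
time: 3.02
ee_pos: [0.5499, -0.2223, 0.0944]
eef_rot: [0.182, 0.983, -0.0, -0.003]
ft_force: [-0.6, 1.1, -0.7]
width: 0.0452
grip_force: 0.0
[ 0.54988221 -0.22230553  0.09441491]
[212.44084043 268.12394527]
[401.27787168 188.99442647]
```

View pics/c1.png

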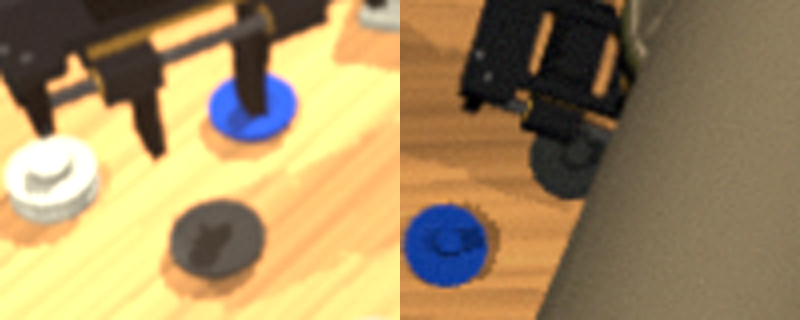

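Scene crop: fingertips hang just above and behind the cap (tips about (201,277) and (227,266)), consistent with the projected TCP. Descending to just above the disc.

```bash
python3 -m crank '{"steps":[[[0,0,-0.6],[0,0,0]],[[0,0,-0.6],[0,0,0]],[[0,0,-0.6],[0,0,0]],[[0,0,-0.5],[0,0,0]],[[0,0,-0.4],[0,0,0]],[[0,0,-0.3],[0,0,0]],[[0,0,-0.16],[0,0,0]],[[0,0,0],[0,0,0]],[[0,0,0],[0,0,0]]]}'
python3 -m crank '{"steps":[[[0,0,0],[0,0,0]],[[0,0,0],[0,0,0]],[[0,0,0],[0,0,0]],[[0,0,0],[0,0,0]],[[0,0,0],[0,0,0]],[[0,0,0],[0,0,0]]]}' 0 25
```

```text
time: 3.87
ee_pos: [0.5522, -0.2215, 0.019]
eef_rot: [0.181, 0.983, 0.0, 0.0]
ft_force: [-0.9, -0.1, -0.4]
width: 0.045
grip_force: 0.0
time: 4.37
ee_pos: [0.5519, -0.2216, 0.0187]
eef_rot: [0.181, 0.983, -0.0, 0.0]
ft_force: [0.0, -0.2, 1.0]
width: 0.0146
grip_force: 25.0
```

```bash
python3 -m crank '{"steps":[[[0,0,0],[0,0,0]],[[0,0,0],[0,0,0]],[[0,0,-0.15],[0,0,0]],[[0,0,-0.13],[0,0,0]],[[0,0,0],[0,0,0]]]}' 30
python3 -m crank '{"steps":[[[0,0,0],[0,0,0]],[[0,0,0],[0,0,0]],[[0,0,0],[0,0,0]],[[0,0,0],[0,0,0]],[[0,0,0],[0,0,0]]]}' 0 25
```

```text
time: 4.78
ee_pos: [0.5515, -0.2211, 0.0107]
eef_rot: [0.181, 0.984, 0.0, -0.0]
ft_force: [-0.1, -0.9, -0.1]
width: 0.0294
grip_force: 0.0
time: 5.2
ee_pos: [0.5519, -0.2214, 0.0116]
eef_rot: [0.181, 0.983, 0.0, 0.0]
ft_force: [-0.5, -0.2, -1.0]
width: 0.0153
grip_force: 25.0
```

```bash
python3 -m crank '{"steps":[[[0,0,0.3],[0,0,0]],[[0,0,0.8],[0,0,0]],[[0,0,0.9],[0,0,0]],[[0,0,0.9],[0,0,0]],[[-0.1,0.5,0.8],[0,0,0]],[[-0.16,0.9,0],[0,0,0]],[[-0.16,0.96,0],[0,0,0]],[[-0.16,0.96,0],[0,0,0]],[[-0.16,0.96,0],[0,0,0]],[[-0.16,0.96,0],[0,0,0]]]}'
python3 -m crank '{"steps":[[[-0.16,0.96,0],[0,0,0]],[[-0.16,0.96,0],[0,0,0]],[[-0.16,0.96,0],[0,0,0]],[[-0.16,0.96,0],[0,0,0]],[[-0.16,0.6,-0.2],[0,0,0]],[[-0.1,0.12,-0.4],[0,0,0]],[[0,0,-0.4],[0,0,0]],[[0,0,0],[0,0,0]],[[0,0,0],[0,0,0]]]}'
python3 - <<'E'
from h import *
s=st(); e=s['ee_pos']; print(e,s['width'],s['grip_force'],s['time'])
im=[]
for n in('scene','top'):
    c=grab(n); p=cloud(c); K,d=intr(c)
    w=[*e]; q=(np.linalg.inv(c['T'])@[*w,1])[:3]*[1,-1,-1]; uv=cv2.projectPoints(q[None],np.zeros(3),np.zeros(3),K,d)[0].ravel().astype(int); print(uv)
    im.append(cv2.resize(c['pixels'][uv[1]-30:uv[1]+50,uv[0]-50:uv[0]+50],(400,320),interpolation=cv2.INTER_CUBIC))
cv2.imwrite('pics/c2.png',cv2.convertScaleAbs(np.hstack(im),alpha=1.6))
E
```

```text
time: 6.03
ee_pos: [0.529, -0.0894, 0.1046]
eef_rot: [0.181, 0.983, 0.0, 0.0]
ft_force: [0.2, 0.1, -1.0]
width: 0.0151
grip_force: 25.0
time: 6.78
ee_pos: [0.5065, 0.022, 0.0785]
eef_rot: [0.182, 0.983, -0.001, -0.001]
ft_force: [0.3, -0.2, -0.2]
width: 0.0146
grip_force: 25.0
[0.50651764 0.02195335 0.0785217 ] 0.014576667723198345 24.999665021896362 6.7833
[271 207]
[296 212]
```

View pics/c2.png

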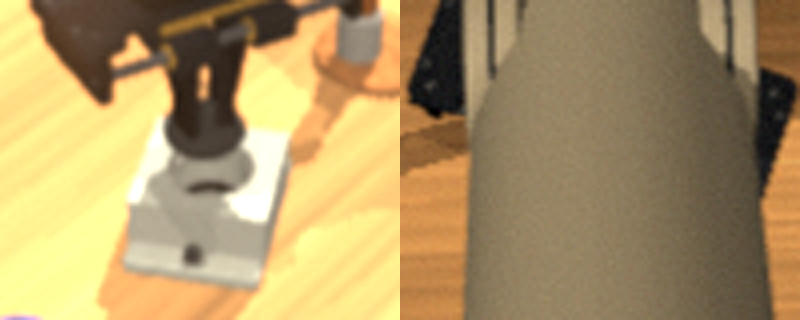

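The scene crop shows the cap held level by its hub, disc centred near (272,240) px, slightly behind the mouth (centre about (273,247)).

```bash
cat > m.py <<'E'
from h import *
c=load('scene'); 
def fitR(q,R):
    f=lambda a: np.hypot(q[:,0]-a[0],q[:,1]-a[1])-R
    s=least_squares(f,q.mean(0)[:2],loss='soft_l1',f_scale=.0007); return s.x*1000,np.std(s.fun)*1000
if __name__=='__main__':
    g=cv2.cvtColor(c['pixels'],cv2.COLOR_BGR2GRAY); p=cloud(c)
    m=np.zeros_like(g); m[225:245,258:288]=1; m=(m>0)&(g<75)&(p[...,2]>.055)
    m=m.astype(np.uint8); k,lab,s,_=cv2.connectedComponentsWithStats(m); m=(lab==1+np.argmax(s[1:,4]))
    lo=[]
    for u in range(258,288):
        v=np.where(m[:,u])[0]
        if len(v): lo.append([u,v.max()+.5])
    lo=np.array(lo); print(lo.T.tolist())
    for z in (.0730,.0715): print('disc',z,fitR(onplane(c,lo,z),.026))
    print('zs',np.percentile(p[...,2][m],[5,50,95]))
    # mouth, in the first picture's equivalent: dark inside vs bright top; contour subset
    c0=c;
E
python3 m.py
python3 - <<'E'
from m import *
# mouth by brightness now (front + sides), top face bright
g=cv2.cvtColor(c['pixels'],cv2.COLOR_BGR2GRAY); print(g[236:262,262:290:1].tolist().__str__().replace('], [','\n'))
E
```

```text
[[107, 109, 107, 108, 106, 101, 99, 99, 100, 99, 101, 100, 101, 104, 106, 106, 106, 106, 107, 106, 107, 107, 107, 106, 104, 95, 97, 118
109, 109, 107, 108, 108, 101, 93, 91, 94, 99, 99, 101, 101, 104, 106, 106, 106, 107, 106, 108, 106, 107, 107, 106, 102, 94, 101, 123
119, 116, 115, 113, 106, 88, 71, 68, 78, 91, 99, 100, 101, 105, 106, 106, 107, 107, 107, 106, 107, 107, 108, 106, 101, 95, 104, 127
127, 125, 126, 123, 109, 72, 53, 53, 62, 82, 98, 101, 104, 108, 108, 107, 107, 107, 107, 107, 107, 107, 106, 105, 102, 98, 108, 129
130, 130, 131, 128, 107, 64, 45, 45, 56, 78, 99, 109, 114, 118, 118, 114, 112, 112, 110, 109, 108, 109, 107, 107, 103, 102, 116, 133
131, 131, 132, 127, 103, 61, 45, 45, 56, 82, 106, 121, 125, 127, 126, 125, 124, 124, 120, 119, 117, 115, 112, 111, 104, 106, 124, 140
132, 134, 133, 129, 108, 79, 62, 59, 71, 92, 111, 127, 130, 130, 129, 129, 129, 131, 129, 129, 127, 126, 125, 121, 110, 113, 135, 148
134, 136, 139, 134, 120, 101, 94, 92, 96, 109, 122, 131, 132, 129, 131, 130, 131, 132, 131, 131, 131, 132, 131, 126, 117, 121, 143, 151
120, 125, 127, 126, 122, 117, 
[... 2196 characters left out ...]
9, 115, 111, 108, 107, 108, 111, 115, 119, 120, 119, 115, 118, 135, 156, 160, 155, 155, 155, 158, 159, 159, 157, 153, 149, 146, 147, 149
115, 111, 108, 107, 108, 112, 116, 119, 119, 116, 115, 115, 116, 123, 140, 151, 156, 157, 157, 158, 158, 156, 152, 148, 146, 146, 150, 154]]Traceback (most recent call last):
  File "m.py", line 9, in <module>
    m=m.astype(np.uint8); k,lab,s,_=cv2.connectedComponentsWithStats(m); m=(lab==1+np.argmax(s[1:,4]))
                                                                                   ~~~~~~~~~^^^^^^^^^
    return _wrapfunc(a, 'argmax', axis=axis, out=out, **kwds)
    return bound(*args, **kwds)
ValueError: attempt to get argmax of an empty sequence
```

```bash
sed -i 's/m\[225:245,258:288\]=1/m[198:222,258:288]=1/' m.py; python3 m.py
python3 - <<'E'
from m import *
for n,(u,v) in dict(scene=(273,219),top=(295,216)).items():
    c=load(n); g=cv2.cvtColor(cv2.imread(f'pics/{n}0.png'),cv2.COLOR_BGR2GRAY).astype(np.float32)
    # radial edge: walk outward on z=.045 plane circle from guess, find strongest gray rise
    K,d=intr(c); Ti=np.linalg.inv(c['T']); ctr=onplane(c,[[u,v]],.045)[0]
    for it in range(3):
        pts=[]
        for t in np.linspace(0,2*np.pi,72,endpoint=False):
            rr=np.arange(.019,.035,.0004); w=np.c_[ctr[0]+rr*np.cos(t),ctr[1]+rr*np.sin(t),np.full(len(rr),.045),np.ones(len(rr))]
            q=(w@Ti.T)[:,:3]*[1,-1,-1]; uv=cv2.projectPoints(q,np.zeros(3),np.zeros(3),K,d)[0].astype(np.float32)
            s=cv2.remap(g,uv[:,:,0],uv[:,:,1],cv2.INTER_LINEAR).ravel(); D=s[6:]-s[:-6]; i=D.argmax()
            if D[i]>12: pts.append(w[i+3,:2])
        pts=np.array(pts); a,sd=fitR(pts,.0275); ctr[:2]=a/1000
    print(n,len(pts),a,sd,circfit(pts))
E
```

```text
[[263.0, 264.0, 265.0, 266.0, 267.0, 268.0, 269.0, 270.0, 271.0, 272.0, 273.0, 274.0, 275.0, 276.0, 277.0, 278.0, 279.0, 280.0, 281.0], [212.5, 213.5, 214.5, 214.5, 215.5, 215.5, 216.5, 216.5, 216.5, 216.5, 216.5, 216.5, 215.5, 215.5, 215.5, 214.5, 213.5, 212.5, 210.5]]
disc 0.073 (array([507.06162066,  22.0308805 ]), np.float64(1.5060133851679638))
disc 0.0715 (array([505.9474949,  23.4275539]), np.float64(1.4978676031764198))
zs [0.07522603 0.08442068 0.11298558]
scene 72 [510.72792943  24.68701937] 0.9897433519804222 (array([510.65530739,  24.71233785,  27.10570459]), np.float64(0.9842887348145253))
top 71 [509.93140678  24.76486048] 2.5928017565801613 (array([510.39453858,  25.40426739,  26.51220615]), np.float64(2.459772174769252))
```

```bash
python3 -m crank '{"steps":[[[0.14,0.1,0],[0,0,0]],[[0,0,-0.4],[0,0,0]],[[0,0,-0.4],[0,0,0]],[[0,0,-0.2],[0,0,0]],[[0,0,0],[0,0,0]],[[0,0,0],[0,0,0]]]}'
```

```text
time: 7.38
ee_pos: [0.5099, 0.0259, 0.0535]
eef_rot: [0.181, 0.983, -0.0, -0.001]
ft_force: [-0.6, -0.7, -0.8]
width: 0.0147
grip_force: 25.0
```

```bash
python3 -m crank '{"steps":[[[0,0,-0.08],[0,0,0]],[[0,0,-0.04],[0,0,0]],[[0,0,0],[0,0,0]]]}'
```

```text
time: 7.63
ee_pos: [0.5105, 0.0261, 0.0511]
eef_rot: [0.181, 0.984, 0.0, 0.0]
ft_force: [-0.8, 0.5, -1.6]
width: 0.0153
grip_force: 25.0
```

```bash
python3 -m crank '{"steps":[[[-0.02,-0.04,-0.06],[0,0,0]],[[0,0,-0.06],[0,0,0]],[[0,0,0],[0,0,0]]]}'
python3 - <<'E'
from h import *
print(st()['ee_pos'],st()['ft_force'],st()['torque'])
c=grab('scene'); cv2.imwrite('pics/c3.png',cv2.convertScaleAbs(cv2.resize(c['pixels'][180:255,230:320],None,fx=6,fy=6,interpolation=cv2.INTER_CUBIC),alpha=1.7))
E
```

```text
time: 7.88
ee_pos: [0.5097, 0.0251, 0.0478]
eef_rot: [0.181, 0.983, 0.0, -0.0]
ft_force: [-1.0, 0.0, 0.2]
width: 0.0151
grip_force: 25.0
[0.50970167 0.02507589 0.04784578] [-1.01157143  0.04809008  0.21040655] [-0.03056281 -0.04530002 -0.02212935]
```

View pics/c3.png

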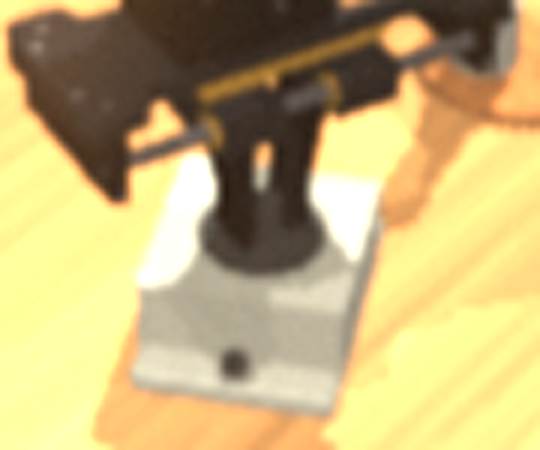

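The crop shows the disc sunk into the mouth almost flush, with no contact force. Lowering a touch and releasing.

```bash
python3 -m crank '{"steps":[[[0,0,-0.06],[0,0,0]],[[0,0,0],[0,0,0]],[[0,0,0],[0,0,0]]]}'
python3 -m crank '{"steps":[[[0,0,0],[0,0,0]],[[0,0,0],[0,0,0]],[[0,0,0],[0,0,0]],[[0,0,0.4],[0,0,0]],[[0,0,0.6],[0,0,0]],[[0,0,0.9],[0,0,0]],[[0,0,1],[0,0,0]],[[0,0,1],[0,0,0]],[[0,0,0],[0,0,0]]]}' 32
```

```text
time: 8.18
ee_pos: [0.51, 0.0251, 0.0466]
eef_rot: [0.181, 0.983, 0.0, 0.0]
ft_force: [0.5, 0.8, -0.4]
width: 0.015
grip_force: 25.0
time: 8.93
ee_pos: [0.5124, 0.0251, 0.1493]
eef_rot: [0.181, 0.983, 0.002, 0.003]
ft_force: [0.8, -0.1, 0.3]
width: 0.0321
grip_force: 0.0
```

```bash
python3 -m crank '{"steps":[[[-0.1,0.8,0],[0,0,0]],[[-0.1,0.8,0],[0,0,0]],[[-0.1,0.8,0],[0,0,0]],[[-0.1,0.8,0],[0,0,0]],[[-0.1,0.8,0],[0,0,0]],[[-0.1,0.8,0],[0,0,0]],[[-0.1,0.8,0],[0,0,0]],[[-0.1,0.8,0],[0,0,0]],[[-0.1,0.8,0],[0,0,0]],[[-0.1,0.8,0],[0,0,0]]]}' 60 40
python3 -m crank '{"steps":[[[0,0,0],[0,0,0]],[[0,0,0],[0,0,0]]]}'
python3 - <<'E'
from m import *
e=st()['ee_pos'];print(e)
a=[]
for n in('scene','top'):
    c=grab(n); p=cloud(c); x=c['pixels']
    np.set_printoptions(precision=1,suppress=True)
    cl=(np.hypot(p[...,0]-.5105,p[...,1]-.0243)<.04)
    print(n,'hub',blob(c,cl&(p[...,2]>.05)&(p[...,2]<.075),.060))
    q=p[(np.hypot(p[...,0]-.5105,p[...,1]-.0243)<.022)&(p[...,2]>.03)&(p[...,2]<.052)]
    if len(q)>10:
        A=np.c_[q[:,:2]-[.5105,.0243],np.ones(len(q))]; print('disc plane',np.linalg.lstsq(A,q[:,2],rcond=None)[0],len(q))
    u0,v0=((260,140),(190,185))[n=='top']
    a.append(cv2.resize(x[v0:v0+100,u0-20:u0+110],(390,300),interpolation=cv2.INTER_CUBIC))
cv2.imwrite('pics/c4.png',cv2.convertScaleAbs(np.hstack(a),alpha=1.7))
E
```

```text
time: 9.77
ee_pos: [0.4847, 0.226, 0.1446]
eef_rot: [0.181, 0.983, 0.0, 0.0]
ft_force: [0.4, -0.6, 0.6]
width: 0.06
grip_force: 0.0
time: 9.93
ee_pos: [0.4846, 0.226, 0.1443]
eef_rot: [0.18, 0.984, -0.0, 0.0]
ft_force: [-0.6, -0.7, 0.1]
width: 0.0602
grip_force: 0.0
[0.48459412 0.22598791 0.14429932]
scene hub (array([513.8,  21. ,   9.7]), np.float64(2.2), array([514.2,  20.8,  60. ]), np.int32(36))
disc plane [-0.   0.1  0. ] 133
top hub (array([509. ,  23.6,   7.5]), np.float64(0.7), array([508.9,  23.5,  60. ]), np.int32(41))
disc plane [-0.   0.1  0. ] 223
```

View pics/c4.png

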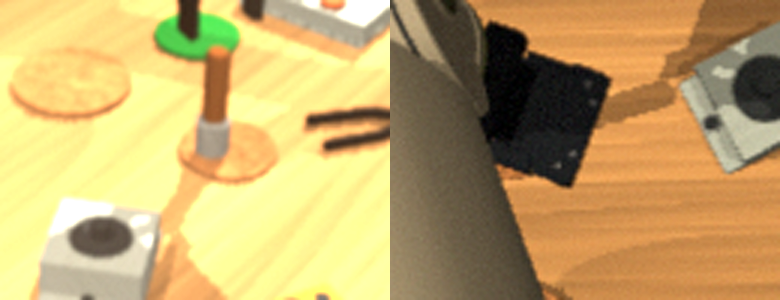

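The crop shows the cap lying level in the mouth and the fingertips straddling the drift's top at about (312,157) px. Descending on the handle and gripping.

```bash
python3 - <<'E'
from h import *
for n in('scene','top'):
    p=cloud(load(n)); d=np.hypot(p[...,0]-.5105,p[...,1]-.0243)
    for nm,k in(('disc',(d<.022)&(d>.011)),('rim',(d>.031)&(d<.038))):
        q=p[k&(p[...,2]>.036)&(p[...,2]<.05)]; A=np.c_[q[:,:2]-[.5105,.0243],np.ones(len(q))]; print(n,nm,np.round(np.linalg.lstsq(A,q[:,2],rcond=None)[0],4).tolist(),len(q))
E
python3 -m crank '{"steps":[[[0,0,-0.4],[0,0,0]],[[0,0,-0.5],[0,0,0]],[[0,0,-0.5],[0,0,0]],[[0,0,-0.5],[0,0,0]],[[0,0,-0.5],[0,0,0]],[[0,0,-0.3],[0,0,0]],[[0,0,-0.2],[0,0,0]],[[0,0,0],[0,0,0]],[[0,0,0],[0,0,0]]]}'
python3 -m crank '{"steps":[[[0,0,0],[0,0,0]],[[0,0,0],[0,0,0]],[[0,0,0],[0,0,0]],[[0,0,0],[0,0,0]],[[0,0,0],[0,0,0]],[[0,0,0],[0,0,0]],[[0,0,0],[0,0,0]],[[0,0,0],[0,0,0]]]}' 0 60
```

```text
scene disc [-0.0109, 0.0712, 0.045] 103
scene rim [0.0026, 0.0038, 0.0462] 154
top disc [-0.024, 0.0591, 0.0447] 198
top rim [0.0007, 0.0002, 0.0459] 252
time: 10.78
ee_pos: [0.4851, 0.2249, 0.0717]
eef_rot: [0.181, 0.983, 0.0, 0.0]
ft_force: [-0.6, 0.6, -0.1]
width: 0.0599
grip_force: 0.0
time: 11.45
ee_pos: [0.4849, 0.2252, 0.0716]
eef_rot: [0.181, 0.984, 0.0, -0.0]
ft_force: [0.3, 0.5, 0.2]
width: 0.0225
grip_force: 60.0
```

```bash
python3 -m crank '{"steps":[[[0,0,0.2],[0,0,0]],[[0,0,0.4],[0,0,0]],[[0,0,0.6],[0,0,0]],[[0,0,0.8],[0,0,0]],[[0,0,0.8],[0,0,0]],[[0,0,0.4],[0,0,0]],[[0,-0.2,0],[0,0,0]],[[0.1,-0.5,0],[0,0,0]],[[0.1,-0.7,0],[0,0,0]],[[0.1,-0.7,0],[0,0,0]]]}'
python3 -m crank '{"steps":[[[0.1,-0.7,0],[0,0,0]],[[0.1,-0.7,0],[0,0,0]],[[0.1,-0.7,0],[0,0,0]],[[0.1,-0.7,0],[0,0,0]],[[0.1,-0.7,0],[0,0,0]],[[0.1,-0.7,0],[0,0,0]],[[0.1,-0.7,0],[0,0,0]],[[0.04,-0.7,0],[0,0,0]],[[0,-0.34,0],[0,0,0]],[[0,0,0],[0,0,0]]]}'
python3 -m crank '{"steps":[[[0,0,0],[0,0,0]],[[0,0,0],[0,0,0]],[[0,0,0],[0,0,0]]]}'
python3 - <<'E'
from m import *
e=st()['ee_pos'];print(e)
c=grab('scene'); p=cloud(c)
cv2.imwrite('pics/c5.png',cv2.convertScaleAbs(cv2.resize(c['pixels'][150:255,225:325],None,fx=5.6,fy=5.6,interpolation=cv2.INTER_CUBIC),alpha=1.7))
E
```

```text
time: 12.28
ee_pos: [0.4917, 0.1707, 0.1502]
eef_rot: [0.181, 0.984, -0.001, -0.001]
ft_force: [0.5, -0.5, -2.6]
width: 0.0228
grip_force: 60.0
time: 13.12
ee_pos: [0.5101, 0.021, 0.1507]
eef_rot: [0.183, 0.983, -0.001, -0.001]
ft_force: [0.1, 0.3, -2.2]
width: 0.0233
grip_force: 60.0
time: 13.37
ee_pos: [0.5107, 0.0253, 0.1513]
eef_rot: [0.18, 0.984, 0.0, -0.0]
ft_force: [-0.2, -0.4, -2.0]
width: 0.0232
grip_force: 60.0
[0.51070964 0.02528185 0.15133844]
```

View pics/c5.png

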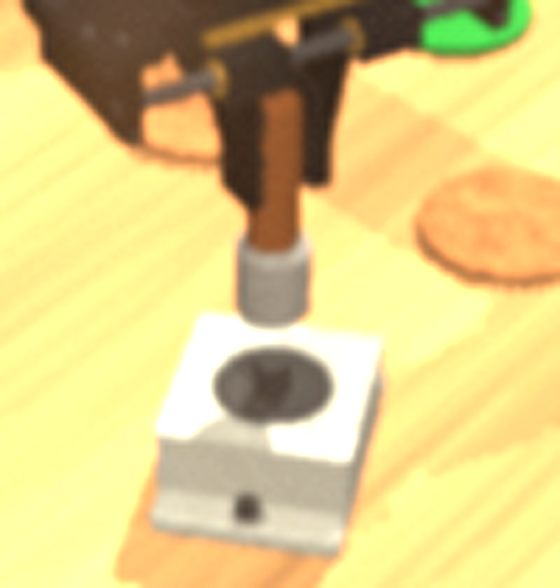

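The crop shows the drift held upright above the housing, sleeve bottom at about (273.5,205) px, the hub below at (273.7,218), cap in the mouth.

Run:
```python
from m import *
c=load('scene'); K,d=intr(c); Ti=np.linalg.inv(c['T']); p=cloud(c)
def pr(w): return cv2.projectPoints(((Ti@[*w,1])[:3]*[1,-1,-1])[None],np.zeros(3),np.zeros(3),K,d)[0].ravel().round(1)
for z in(.0857,.1237,.17): print(z,pr((.5107,.0253,z)))
print('hub pred',pr((.5105,.0246,.060)), pr((.5105,.0246,.044)))
hsv=cv2.cvtColor(c['pixels'],cv2.COLOR_BGR2HSV)
for v in range(184,208,2):
    row=p[v]; k=np.where((np.abs(np.arange(560)-274)<14)&(row[:,2]>.075))[0]; print(v,k.min(),k.max(),np.round(row[k].mean(0)*1000,1))
```

```text
0.0857 [273.5 205.3]
0.1237 [273.6 192.7]
0.17 [273.7 176.6]
hub pred [273.2 213.5] [273.1 218.4]
184 266 278 [514.5  14.4 156.7]
186 268 278 [516.   16.3 150.7]
188 269 278 [514.3  20.3 142. ]
190 269 278 [515.   19.4 137. ]
192 267 280 [513.   22.1 128.7]
194 267 280 [514.4  20.3 124.6]
196 267 280 [516.4  17.9 120.9]
198 267 280 [517.2  17.  115.9]
200 267 280 [517.3  16.8 110.2]
202 267 280 [517.4  16.8 104.1]
204 267 280 [517.   17.3  97.6]
206 268 279 [518.1  16.   92.8]
```

```bash
python3 -m crank '{"steps":[[[0,-0.04,-0.4],[0,0,0]],[[0,0,-0.4],[0,0,0]],[[0,0,-0.2],[0,0,0]],[[0,0,-0.1],[0,0,0]],[[0,0,-0.1],[0,0,0]],[[0,0,0],[0,0,0]]]}'
```

```text
time: 13.92
ee_pos: [0.5106, 0.0231, 0.121]
eef_rot: [0.181, 0.983, -0.0, -0.0]
ft_force: [0.0, 0.3, -2.5]
width: 0.023
grip_force: 60.0
```

```bash
python3 -m crank '{"steps":[[[0,0,-0.1],[0,0,0]],[[0,0,-0.1],[0,0,0]],[[0,0,0],[0,0,0]]]}'
```

```text
time: 14.17
ee_pos: [0.5108, 0.0231, 0.1162]
eef_rot: [0.181, 0.984, -0.0, -0.0]
ft_force: [0.4, -0.1, -1.2]
width: 0.0229
grip_force: 60.0
```

```bash
python3 -m crank '{"steps":[[[0,0.03,-0.06],[0,0,0]],[[0,0,-0.06],[0,0,0]],[[0,0,0],[0,0,0]]]}';python3 -m crank '{"steps":[[[0,0,-0.06],[0,0,0]],[[0,0,0],[0,0,0]]]}'
```

```text
time: 14.42
ee_pos: [0.5108, 0.024, 0.1134]
eef_rot: [0.181, 0.984, 0.0, -0.0]
ft_force: [0.2, 0.5, -1.9]
width: 0.0231
grip_force: 60.0
time: 14.58
ee_pos: [0.5108, 0.0239, 0.1119]
eef_rot: [0.181, 0.984, 0.0, -0.0]
ft_force: [0.8, -0.2, -1.6]
width: 0.0229
grip_force: 60.0
```

```bash
python3 -m crank '{"steps":[[[0,0,-0.06],[0,0,0]],[[0,0,0],[0,0,0]]]}'; python3 -m crank '{"steps":[[[0,0,-0.06],[0,0,0]],[[0,0,0],[0,0,0]]]}'
```

```text
time: 14.75
ee_pos: [0.5108, 0.0239, 0.1104]
eef_rot: [0.181, 0.984, 0.0, -0.0]
ft_force: [-0.0, -0.3, -2.0]
width: 0.0227
grip_force: 60.0
time: 14.92
ee_pos: [0.511, 0.0238, 0.1091]
eef_rot: [0.181, 0.983, 0.0, 0.0]
ft_force: [-0.5, -0.3, -1.0]
width: 0.0229
grip_force: 60.0
```

```bash
python3 -m crank '{"steps":[[[0,0,-0.06],[0,0,0]],[[0,0,0],[0,0,0]]]}' | grep -E 'ee_pos|ft'; python3 -m crank '{"steps":[[[0,0,-0.06],[0,0,0]],[[0,0,0],[0,0,0]]]}'| grep -E 'ee_pos|ft'
```

```text
ee_pos: [0.5113, 0.0238, 0.108]
ft_force: [-0.7, 0.1, 3.4]
ee_pos: [0.5115, 0.0238, 0.1067]
ft_force: [-0.4, -0.8, 5.5]
```

```bash
python3 -m crank '{"steps":[[[0,0,-0.06],[0,0,0]],[[0,0,0],[0,0,0]]]}' | grep -E 'ee_pos|ft'; python3 -m crank '{"steps":[[[0,0,-0.06],[0,0,0]],[[0,0,0],[0,0,0]]]}'| grep -E 'ee_pos|ft'
```

```text
ee_pos: [0.5114, 0.0238, 0.105]
ft_force: [1.0, -0.1, 2.2]
ee_pos: [0.5112, 0.0238, 0.1032]
ft_force: [1.7, -0.1, 1.1]
```

```bash
for i in 1; do python3 -m crank '{"steps":[[[0,0,-0.06],[0,0,0]],[[0,0,0],[0,0,0]]]}' | grep -E 'ee_pos|ft'; python3 -m crank '{"steps":[[[0,0,-0.06],[0,0,0]],[[0,0,0],[0,0,0]]]}'| grep -E 'ee_pos|ft'; python3 -m crank '{"steps":[[[0,0,-0.06],[0,0,0]],[[0,0,0],[0,0,0]]]}'| grep -E 'ee_pos|ft'; done
```

```text
ee_pos: [0.511, 0.0238, 0.1014]
ft_force: [1.1, -0.1, 0.3]
ee_pos: [0.5104, 0.0239, 0.0995]
ft_force: [-0.9, -0.8, -1.6]
ee_pos: [0.5102, 0.0239, 0.0979]
ft_force: [0.5, -0.2, -1.5]
```

```bash
python3 -m crank '{"steps":[[[0,0,-0.04],[0,0,0]],[[0,0,0],[0,0,0]]]}' | grep -E 'ee_pos|ft'; python3 -m crank '{"steps":[[[0,0,-0.03],[0,0,0]],[[0,0,0],[0,0,0]]]}'| grep -E 'ee_pos|ft'
```

```text
ee_pos: [0.5106, 0.0239, 0.0972]
ft_force: [-0.5, -1.0, -1.6]
ee_pos: [0.5108, 0.0239, 0.0967]
ft_force: [-0.6, 1.1, -1.0]
```

Past the catches; feeling for the bearing in half-millimetre steps.

```bash
python3 -m crank '{"steps":[[[0,0,-0.02],[0,0,0]],[[0,0,0],[0,0,0]]]}' | grep -E 'ee_pos|ft'; python3 -m crank '{"steps":[[[0,0,-0.02],[0,0,0]],[[0,0,0],[0,0,0]]]}'| grep -E 'ee_pos|ft'
```

```text
ee_pos: [0.5109, 0.0239, 0.0963]
ft_force: [0.2, 0.3, -1.2]
ee_pos: [0.5109, 0.0239, 0.0958]
ft_force: [-0.0, -0.9, -2.3]
```

```bash
python3 -m crank '{"steps":[[[0,0,-0.02],[0,0,0]],[[0,0,0],[0,0,0]]]}' | grep -E 'ee_pos|ft'; python3 -m crank '{"steps":[[[0,0,-0.02],[0,0,0]],[[0,0,0],[0,0,0]]]}'| grep -E 'ee_pos|ft'
```

```text
ee_pos: [0.5109, 0.0239, 0.0953]
ft_force: [0.3, 0.0, -2.9]
ee_pos: [0.5108, 0.0239, 0.0947]
ft_force: [0.1, -0.7, -1.7]
```

```bash
python3 -m crank '{"steps":[[[0,0,-0.02],[0,0,0]],[[0,0,0],[0,0,0]]]}' | grep -E 'ee_pos|ft'; python3 -m crank '{"steps":[[[0,0,-0.02],[0,0,0]],[[0,0,0],[0,0,0]]]}'| grep -E 'ee_pos|ft'
```

```text
ee_pos: [0.5108, 0.0239, 0.0942]
ft_force: [0.2, -0.9, -1.5]
ee_pos: [0.5109, 0.0239, 0.0937]
ft_force: [-0.4, 0.1, -2.9]
```

```bash
python3 -m crank '{"steps":[[[0,0,-0.02],[0,0,0]],[[0,0,0],[0,0,0]]]}' | grep -E 'ee_pos|ft'
```

```text
ee_pos: [0.5108, 0.0239, 0.0933]
ft_force: [0.5, -0.3, -1.9]
```

```bash
python3 -m crank '{"steps":[[[0,0,-0.02],[0,0,0]],[[0,0,0],[0,0,0]]]}' | grep -E 'ee_pos|ft'
```

```text
ee_pos: [0.5109, 0.0238, 0.0928]
ft_force: [-0.4, 0.4, -2.4]
```

```bash
python3 -m crank '{"steps":[[[0,0,-0.02],[0,0,0]],[[0,0,0],[0,0,0]]]}' | grep -E 'ee_pos|ft'
```

```text
ee_pos: [0.5108, 0.0239, 0.0923]
ft_force: [0.9, -0.3, -1.8]
```

```bash
python3 -m crank '{"steps":[[[0,0,-0.02],[0,0,0]],[[0,0,0],[0,0,0]]]}' | grep -E 'ee_pos|ft'
```

```text
ee_pos: [0.5108, 0.0238, 0.0918]
ft_force: [0.2, -0.1, -1.6]
```

```bash
python3 -m crank '{"steps":[[[0,0,-0.02],[0,0,0]],[[0,0,0],[0,0,0]]]}' | grep -E 'ee_pos|ft'
```

```text
ee_pos: [0.5109, 0.0239, 0.0912]
ft_force: [-0.7, -0.5, -1.8]
```

```bash
python3 -m crank '{"steps":[[[0,0,-0.02],[0,0,0]],[[0,0,0],[0,0,0]]]}' | grep -E 'ee_pos|ft'
```

```text
ee_pos: [0.5109, 0.0239, 0.0908]
ft_force: [0.3, 0.3, -1.6]
```

```bash
python3 -m crank '{"steps":[[[0,0,-0.02],[0,0,0]],[[0,0,0],[0,0,0]]]}' | grep -E 'ee_pos|ft'
```

```text
ee_pos: [0.5109, 0.0239, 0.0903]
ft_force: [0.0, -1.0, -2.3]
```

```bash
python3 -m crank '{"steps":[[[0,0,-0.02],[0,0,0]],[[0,0,0],[0,0,0]]]}' | grep -E 'ee_pos|ft'
```

```text
ee_pos: [0.5108, 0.0239, 0.0898]
ft_force: [0.3, -0.2, -2.3]
```

```bash
python3 -m crank '{"steps":[[[0,0,-0.02],[0,0,0]],[[0,0,0],[0,0,0]]]}' | grep -E 'ee_pos|ft'
```

```text
ee_pos: [0.511, 0.0239, 0.0896]
ft_force: [-0.9, 1.2, 2.5]
```

```bash
python3 -m crank '{"steps":[[[0,0,-0.02],[0,0,0]],[[0,0,0],[0,0,0]]]}' | grep -E 'ee_pos|ft'
```

```text
ee_pos: [0.5112, 0.0239, 0.0896]
ft_force: [-3.3, -0.4, 8.8]
```

Contact with the bearing; about 11 N on the cap now. A little more, then hold.

```bash
python3 -m crank '{"steps":[[[0,0,-0.015],[0,0,0]],[[0,0,0],[0,0,0]],[[0,0,0],[0,0,0]]]}' | grep -E 'ee_pos|ft|time|width'
```

```text
time: 19.33
ee_pos: [0.5113, 0.0239, 0.0895]
ft_force: [-4.7, -0.6, 12.7]
width: 0.0229
```

```bash
python3 -m crank '{"steps":[[[0,0,-0.01],[0,0,0]],[[0,0,0],[0,0,0]],[[0,0,0],[0,0,0]],[[0,0,0],[0,0,0]]]}' | grep -E 'ee_pos|ft|time'; python3 -m crank '{"steps":[[[0,0,0],[0,0,0]],[[0,0,0],[0,0,0]],[[0,0,0],[0,0,0]],[[0,0,0],[0,0,0]],[[0,0,0],[0,0,0]],[[0,0,0],[0,0,0]],[[0,0,0],[0,0,0]]]}' | grep -E 'ee_pos|ft|time';python3 -m crank '{"steps":[[[0,0,0],[0,0,0]],[[0,0,0],[0,0,0]],[[0,0,0],[0,0,0]],[[0,0,0],[0,0,0]],[[0,0,0],[0,0,0]],[[0,0,0],[0,0,0]],[[0,0,0],[0,0,0]],[[0,0,0],[0,0,0]]]}' | grep -E 'ee_pos|ft|time|rot'
```

```text
time: 19.67
ee_pos: [0.5114, 0.0238, 0.0895]
ft_force: [-5.3, -1.1, 16.0]
time: 20.25
ee_pos: [0.5114, 0.0239, 0.0895]
ft_force: [-5.6, -0.3, 16.1]
time: 20.92
ee_pos: [0.5114, 0.0239, 0.0895]
eef_rot: [0.181, 0.983, 0.001, 0.0]
ft_force: [-5.8, 0.1, 16.1]
```

```bash
python3 -m crank '{"steps":[[[0,0,0.1],[0,0,0]],[[0,0,0.2],[0,0,0]],[[0,0,0.4],[0,0,0]],[[0,0,0.6],[0,0,0]],[[0,0,0.7],[0,0,0]],[[0,0,0.6],[0,0,0]],[[0,0.1,0.2],[0,0,0]],[[-0.04,0.45,0],[0,0,0]],[[-0.1,0.7,0],[0,0,0]],[[-0.1,0.7,0],[0,0,0]]]}'| grep -E 'ee_pos|ft|time'
python3 -m crank '{"steps":[[[-0.1,0.7,0],[0,0,0]],[[-0.1,0.7,0],[0,0,0]],[[-0.1,0.7,0],[0,0,0]],[[-0.1,0.7,0],[0,0,0]],[[-0.1,0.7,0],[0,0,0]],[[-0.1,0.7,0],[0,0,0]],[[-0.1,0.7,0],[0,0,0]],[[-0.1,0.7,0],[0,0,0]],[[0,0.4,0],[0,0,0]],[[0,0.1,0],[0,0,0]]]}' | grep -E 'ee_pos|ft|time'
python3 -m crank '{"steps":[[[0,0,0],[0,0,0]],[[0,0,0],[0,0,0]],[[0,0,0],[0,0,0]]]}'
python3 - <<'E'
from h import *
c=grab('scene'); p=cloud(c); cg=grab('top'); pt=cloud(cg)
K,d=intr(c); Ti=np.linalg.inv(c['T']); e=st()['ee_pos']
for z in (e[2]-.0656,e[2]-.0276): print(cv2.projectPoints(((Ti@[e[0],e[1],z,1])[:3]*[1,-1,-1])[None],np.zeros(3),np.zeros(3),K,d)[0].ravel().round(1))
a=cv2.resize(c['pixels'][120:245,240:360],(576,600),interpolation=cv2.INTER_CUBIC)
cv2.imwrite('pics/c6.png',cv2.convertScaleAbs(a,alpha=1.7))
for n,P in(('s',p),('t',pt)):
    dd=np.hypot(P[...,0]-.5105,P[...,1]-.0243); q=P[(dd<.0075)]; print(n,'hub top',np.round(np.percentile(q[:,2],[10,50,90]),4)); q=P[(dd<.022)&(dd>.012)&(P[...,2]<.034)]; A=np.c_[q[:,:2]-[.5105,.0243],np.ones(len(q))]; print('disc',np.round(np.linalg.lstsq(A,q[:,2],rcond=None)[0],3),len(q))
E
```

```text
time: 21.75
ee_pos: [0.5042, 0.0738, 0.1575]
ft_force: [0.0, 0.5, -2.6]
time: 22.58
ee_pos: [0.4838, 0.2277, 0.1573]
ft_force: [0.0, 0.2, -2.9]
time: 22.83
ee_pos: [0.4851, 0.2239, 0.1581]
eef_rot: [0.182, 0.983, -0.0, 0.0]
ft_force: [-0.7, -0.9, -1.9]
width: 0.0226
grip_force: 60.0
[311.3 164.9]
[312.3 152.9]
s hub top [0.0291 0.0402 0.0424]
disc [ 0.018 -0.036  0.026] 35
t hub top [0.0386 0.0412 0.0428]
disc [0.007 0.012 0.025] 177
```

View pics/c6.png

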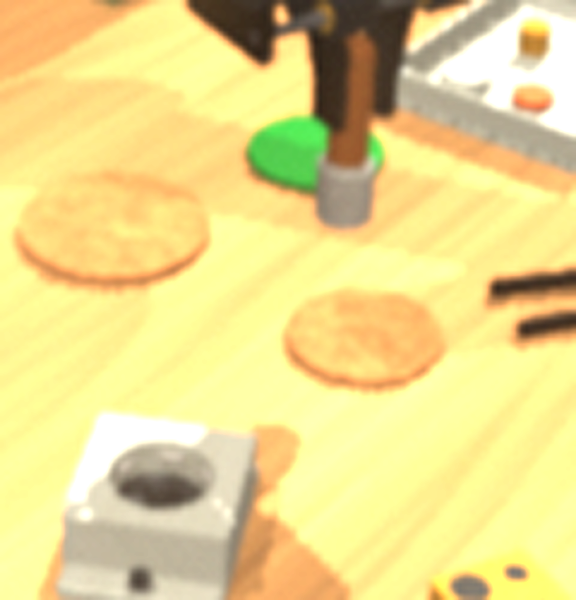

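The crop shows the cap sunk deep in the housing (hub top at 40–41 mm, level, so home) and the drift vertical above its cork pad. Lowering it.

```bash
python3 -m crank '{"steps":[[[0.1,0.3,-0.3],[0,0,0]],[[0,0.1,-0.6],[0,0,0]],[[0,0,-0.6],[0,0,0]],[[0,0,-0.6],[0,0,0]],[[0,0,-0.5],[0,0,0]],[[0,0,-0.4],[0,0,0]],[[0,0,-0.2],[0,0,0]],[[0,0,0],[0,0,0]],[[0,0,0],[0,0,0]]]}'| grep -E 'ee_pos|ft|time'
```

```text
time: 23.68
ee_pos: [0.4876, 0.2352, 0.0783]
ft_force: [0.4, -0.6, -2.6]
```

```bash
python3 -m crank '{"steps":[[[0,0,-0.06],[0,0,0]],[[0,0,0],[0,0,0]]]}'| grep -E 'ee_pos|ft'
```

```text
ee_pos: [0.4877, 0.2354, 0.0772]
ft_force: [-0.1, 0.2, -1.7]
```

```bash
python3 -m crank '{"steps":[[[0,0,-0.06],[0,0,0]],[[0,0,-0.06],[0,0,0]],[[0,0,0],[0,0,0]]]}'| grep -E 'ee_pos|ft'; python3 -m crank '{"steps":[[[0,0,-0.04],[0,0,0]],[[0,0,0],[0,0,0]]]}'| grep -E 'ee_pos|ft'
```

```text
ee_pos: [0.4873, 0.2351, 0.0736]
ft_force: [-0.1, -0.8, -1.8]
ee_pos: [0.4874, 0.2351, 0.0726]
ft_force: [-0.2, 0.1, -1.5]
```

```bash
python3 -m crank '{"steps":[[[0,0,-0.03],[0,0,0]],[[0,0,0],[0,0,0]]]}'| grep -E 'ee_pos|ft'
```

```text
ee_pos: [0.4874, 0.2351, 0.0719]
ft_force: [0.7, 0.5, -2.3]
```

```bash
python3 -m crank '{"steps":[[[0,0,-0.03],[0,0,0]],[[0,0,0],[0,0,0]]]}'| grep -E 'ee_pos|ft'
```

```text
ee_pos: [0.4876, 0.2352, 0.0716]
ft_force: [-1.2, 0.4, 2.5]
```

```bash
python3 -m crank '{"steps":[[[0,0,-0.02],[0,0,0]],[[0,0,0],[0,0,0]]]}'| grep -E 'ee_pos|ft'
```

```text
ee_pos: [0.4877, 0.2352, 0.0715]
ft_force: [-1.6, -1.4, 8.9]
```

```bash
python3 -m crank '{"steps":[[[0,0,0.02],[0,0,0]],[[0,0,0],[0,0,0]]]}' - 10| grep -E 'ee_pos|ft'; python3 -m crank '{"steps":[[[0,0,0],[0,0,0]],[[0,0,0],[0,0,0]],[[0,0,0],[0,0,0]],[[0,0,0],[0,0,0]],[[0,0,0],[0,0,0]],[[0,0,0],[0,0,0]]]}' 60; python3 -m crank '{"steps":[[[0,0,0.4],[0,0,0]],[[0,0,0.6],[0,0,0]],[[0,0,0.8],[0,0,0]],[[0,0,0.9],[0,0,0]],[[0,0,0.9],[0,0,0]],[[0,0,0.8],[0,0,0]],[[-0.4,0.9,0.4],[0,0,0]],[[-0.6,0.9,0],[0,0,0]],[[-0.6,0.9,0],[0,0,0]],[[-0.5,0.9,0],[0,0,0]]]}'
python3 -m crank '{"steps":[[[-0.4,0.9,0],[0,0,0]],[[-0.4,0.9,0],[0,0,0]],[[-0.4,0.9,0],[0,0,0]],[[0,0,0],[0,0,0]],[[0,0,0],[0,0,0]]]}'
python3 - <<'E'
from h import *
for n in('scene','top'):
    c=grab(n); cv2.imwrite(f'pics/f{n}.png',c['pixels']); p=cloud(c)
    for nm,o in dict(bear=(.6669,-.2315,.012),pul=(.4515,-.2507,.014),drift=(.4875,.235,.1)).items():
        q=p[(np.hypot(p[...,0]-o[0],p[...,1]-o[1])<.04)&(p[...,2]>o[2]-.004)]; 
        if len(q): print(n,nm,np.round(q.mean(0),4),round(q[:,2].max(),4),len(q))
a=cv2.imread('pics/fscene.png')
cv2.imwrite('pics/ff.png',cv2.convertScaleAbs(cv2.resize(a[110:350,140:400],(650,600),interpolation=cv2.INTER_CUBIC),alpha=1.4))
E
```

```text
ee_pos: [0.4876, 0.2353, 0.0715]
ft_force: [-1.0, 0.2, 2.5]
time: 25.43
ee_pos: [0.4874, 0.2351, 0.0712]
eef_rot: [0.181, 0.984, 0.0, -0.0]
ft_force: [-0.3, 0.1, -0.1]
width: 0.0549
grip_force: 0.0
time: 26.27
ee_pos: [0.4341, 0.3261, 0.1924]
eef_rot: [0.181, 0.983, 0.001, 0.0]
ft_force: [-0.2, 0.7, 0.3]
width: 0.0596
grip_force: 0.0
time: 26.68
ee_pos: [0.4041, 0.3937, 0.1917]
eef_rot: [0.18, 0.984, 0.0, 0.0]
ft_force: [0.4, -0.3, 0.2]
width: 0.0602
grip_force: 0.0
scene bear [ 0.6697 -0.2334  0.0138] 0.0173 370
scene pul [ 0.4552 -0.2529  0.0184] 0.0276 332
scene drift [0.4891 0.2311 0.1093] 0.1196 80
top bear [ 0.6644 -0.2308  0.0139] 0.0214 227
top pul [ 0.45   -0.2506  0.0184] 0.0282 323
top drift [0.4829 0.2344 0.1142] 0.1219 105
```

View pics/ff.png

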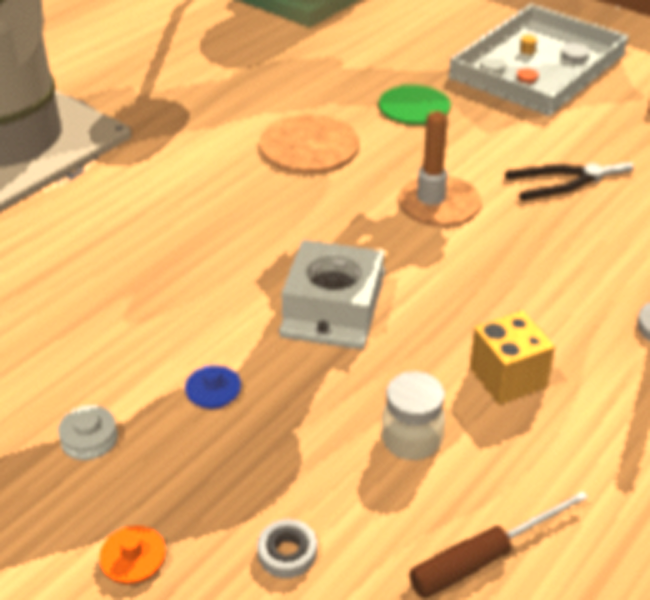

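The final view shows the drift upright on its pad, the cap down in the housing, and the bearing, pulley, jar and brass block undisturbed.

```bash
python3 -c "from bench import ticket; print(ticket.close_job())"
```

```text
the job is handed in; nothing more can be done
None
```

The job is handed in at about 27 s: the cap was pressed home and held on the bearing at about 16–18 N for over one second, the drift is back upright on its cork pad, and the loose bearing, pulley, jar and brass block were not touched.

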